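# Flip one option rocker with the stylus

### The job

Take the stylus from its stand and use its tip to flip the second rocker from the left (as seen from the robot) on the switch bank, pressing its raised far half all the way down. Leave the other four rockers as they are and do not touch the bank with the gripper. Then put the stylus back in its stand, upright with its collar down on the rim, and let go.

Things in the scene. Friction and masses are not known exactly. Their poses are not given: they have to be found in the camera images.
- switch_bank: Low grey housing, fixed, 92 mm deep (x), 160 wide (y), top face 45 mm above the worktop, with a row of five equal white rockers. Origin: centre of its underside; z up, x to its back, away from the robot, y left along the row. Rockers 1 to 5, left to right, at y = +52, +26, 0, -26, -52 mm, each 16 mm wide (y), 41 long (x), hinged at x = 0, z = 52 mm; ribs between them end at z = 50.
- rocker_2_press (a point): Point to press: on the upper face of the raised far half of the second rocker from the left, 10 to 13 mm behind its hinge; moves with the rocker, from 61 mm above the worktop (start) to 55 mm (fully over). Pressing it takes about 3 N, more at the stop; the rocker stays where it is left.
- stylus: Loose stylus, 50 g, 128 mm long, upright in its stand, tip 10 mm above the worktop. Origin at the lowest point of its rounded tip, z up along it. Steel shaft, 8 mm diameter, up to a flat collar of 36 mm diameter at 75 to 79 mm, which rests on the stand's rim; above it a black handle, 14 mm diameter, from 79 to 128 mm, to grip from above.
- stylus_stand: Stand, fixed: an upright aluminium tube of 44 mm outer diameter, rim 85 mm above the worktop, on a round foot of 72 mm diameter. Vertical hole of 20 mm diameter, open at the top and deep enough for the stylus to hang by its collar. Origin: on the hole's axis at worktop level, z up.
- rocker_1 (a joint): Tilt of rocker 1 (leftmost), rad, 0 to 0.5: at 0 its far half (+x of the bank) is raised; pressing the far half down brings it to 0.5, with its near half raised. It starts at about 0.48.
- rocker_2 (a joint): Tilt of rocker 2 (second from the left: the one to flip), rad, 0 to 0.5: at 0 its far half (+x of the bank) is raised; pressing the far half down brings it to 0.5, with its near half raised. It starts at about 0.02.
- rocker_3 (a joint): Tilt of rocker 3 (middle), rad, 0 to 0.5: at 0 its far half (+x of the bank) is raised; pressing the far half down brings it to 0.5, with its near half raised. It starts at about 0.02.
- rocker_4 (a joint): Tilt of rocker 4 (fourth from the left), rad, 0 to 0.5: at 0 its far half (+x of the bank) is raised; pressing the far half down brings it to 0.5, with its near half raised. It starts at about 0.48.
- rocker_5 (a joint): Tilt of rocker 5 (rightmost), rad, 0 to 0.5: at 0 its far half (+x of the bank) is raised; pressing the far half down brings it to 0.5, with its near half raised. It starts at about 0.02.
Mind the look-alikes: they are no part of the job. Of the things shaped like the stylus, the black one is meant.

How it is judged:
By the outcome, as a careful person would: the job done as asked, in the order asked, and still so for the second after the job is handed in, with the robot touching nothing.
It also fails if it takes over 48 s, if anything falls off the work surface, if the arm or the gripper's body presses on something with over 40 N, if the wrist force passes 120 N, or if a joint passes its speed limit or range.

### The arm

A 7-joint arm with a two-finger parallel gripper is mounted at the origin on a cart in front of the work surface, level with it; the furniture and walls round the work are solid. World frame = base frame: x ahead of the robot, y to its left, z up, the work surface at z = 0. Lengths are in mm, angles in rad, forces in N, time in s.
With the tool pointing down it reaches from about 400 to 925 mm from the base axis. Payload 4.1 kg.
Tool frame: the origin (TCP) lies on the centre line of the jaws, within the pads' length; the fingertips stand 22 mm ahead of it and the grasp point (between the pads) lies 3 mm ahead of it; x points along the fingers, y is the direction in which the jaws open and shut, and the axes are right-handed (so a half turn about x gives the same grasp; the last joint's range is limited). The gripper opens to 85 mm and grips with 20 to 120 N. Pads are 22 mm wide; open, the fingers measure 114 mm over their backs; the gripper's body (76 mm by 85 mm) begins 54 mm behind the grasp point. The pads swing forward as they close: fully open they stand 13 mm farther back than shut.
Start: joints at [1.171, 0.398, 0.045, 1.537, -0.019, 1.207, -0.051], TCP at [192.621, -620.836, 253.347] pointing down, gripper open.
Joint ranges: [-2.82, 2.82], [-0.49, 2.23], [-1.37, 1.46], [0, 2.46], [-1.36, 4.5], [0.23, 2], [-2.94, 2.94]. Speed limits (rad/s): [2.57, 2.57, 3.14, 3.14, 3.14, 3.14, 3.14].

### API

Orientations are given as a unit quaternion [x, y, z, w].
In Python, from workcell import robot, optics gives the robot as it stands. The module is installed in compiled form; this text tells all that it offers.
- The arm moves only by the tool drive_tool, never from a script. Its argument "deltas" is a list of rows, each a list of 5 numbers: the closure, from -1 (fully open) to 1 (shut), so that 0 is half open, then the shift along the tool's x, y, z in cm, then the turn about the tool's x in degrees. A call has 1 to 20 rows; each row shifts and turns the commanded pose from where the row before left it, along the tool's axes as they then stand; what a row does not reach is not made up. A row lasts 1/10 s, in which the tool goes at most 50 mm and 8.59 degrees, less where a joint would pass 70% of its speed; a pose out of reach is approached as far as the arm can. A call with a gripper value outside its range is refused whole. The fingers move at their own pace and stop on an object; the grip force is fixed at half the most. Time passes only in rows, so rows that do not move let the fingers close. It gives the time, the measured TCP pose, the force and the opening at its end, in the units of the state.
- robot.get_obs(): the state, without advancing time (a new reading comes with each control period).
- optics.read_camera(name): name is "scene" or "top"; returns (picture, depth): 420x560x3 uint8, blue, green, red; 420x560 float32, mm along the optical axis (not along the pixel's ray), 0 where there is no reading.
- optics.camera_info(name): a dict with "intrinsics" (3x3 intrinsics, pixels), "extrinsics" (4x4, takes a point from camera to world coordinates). Camera axes: x right, y down, z forward; pixel columns grow to the right and rows downward; lengths in mm; the calibration is good to about 2 mm. A picture is of the moment at which its call begins. camera_info takes no time and is no camera call.
- robot.job_done(): hands the job in, once; it reports no verdict.
The state is a dict: "time_s": time; "qpos": joint angles; "qd": joint speeds; "joint_torque": joint torques, N m; "tcp_pos": TCP position; "tcp_rot": TCP orientation; "wrist_force": force on the tool from outside, world axes, zero at the start; "torque": the same for the moment, N m; "width": finger opening in mm.
Only numpy, scipy, OpenCV 4.12 (cv2) and the standard library are available. Lean on these libraries where they do the work, as an engineer would, in place of code of your own. Each camera call takes 0.05 s, during which the arm holds its last target. There are 200 camera calls.

## Working session

There is one attempt and no reset: what is moved stays moved. The work goes in short steps, Python scripts to look and compute and a tool call to move; the robot and the scene stay as the last step left them, time stands still between calls to the robot, and variables do not carry over. Pictures are saved under pics/ and viewed, on a budget of 10 in all, crops included, one or two more only if the job needs it, and the job is handed in when it is done.

Besides the shell and the picture viewer there is one more tool, called after "Request:" by a JSON object that holds its "method" and its "body", one argument or row to a line. drive_tool: Moves the arm, as the interface text tells. Its arguments: {"type":"object","properties":{"deltas":{"type":"array","items":{"type":"array","items":{"type":"number"}}}},"required":["deltas"]}

```bash
mkdir -p pics; cat > h.py <<'E'
import numpy as np,cv2,json
from workcell import robot,optics
def cam(n,tag=None):
    im,d=optics.read_camera(n); np.savez(f'{n}.npz',im=im,d=d)
    if tag: cv2.imwrite(f'pics/{tag}.png',im)
    return im,d
def info(n):
    i=optics.camera_info(n); return np.array(i['intrinsics']),np.array(i['extrinsics'])
def pts(n,d):
    K,T=info(n); v,u=np.mgrid[:d.shape[0],:d.shape[1]]
    P=np.stack([(u-K[0,2])/K[0,0]*d,(v-K[1,2])/K[1,1]*d,d],-1)
    return P@T[:3,:3].T+T[:3,3]
def ray(n,u,v,z):
    K,T=info(n); r=T[:3,:3]@np.array([(u-K[0,2])/K[0,0],(v-K[1,2])/K[1,1],1]); c=T[:3,3]
    return c+r*(z-c[2])/r[2]
E
python3 - <<'E'
from h import *
a,_=cam('scene');b,_=cam('top')
cv2.imwrite('pics/scene0.png',a); cv2.imwrite('pics/top0.png',b)
for n in('scene','top'):print(info(n))
print(robot.get_obs())
E
```

```text
(array([[453.04437712,   0.        , 284.75601347],
       [  0.        , 453.04437712, 212.0301556 ],
       [  0.        ,   0.        ,   1.        ]]), array([[-6.35109981e-01, -5.11007877e-01,  5.79229023e-01,
         3.27162004e+00],
       [-7.72400296e-01,  4.25740463e-01, -4.71320317e-01,
         2.11331142e+02],
       [-5.75283847e-03, -7.46736906e-01, -6.65094653e-01,
         6.64222364e+02],
       [ 0.00000000e+00,  0.00000000e+00,  0.00000000e+00,
         1.00000000e+00]]))
(array([[449.62667018,   0.        , 283.87431296],
       [  0.        , 449.62667018, 214.79435448],
       [  0.        ,   0.        ,   1.        ]]), array([[ 1.76487686e-02, -9.91677449e-01,  1.27531792e-01,
         3.96590207e+02],
       [-9.99838969e-01, -1.70900111e-02,  5.47430570e-03,
        -2.37043784e+02],
       [-3.24922578e-03, -1.27607870e-01, -9.91819376e-01,
         9.60251738e+02],
       [ 0.00000000e+00,  0.00000000e+00,  0.00000000e+00,
         1.00000000e+00]]))
{'time_s': 0.1, 'qpos': array([ 1.17099828,  0.39910995,  0.04502564,  1.53777566, -0.018704  ,
        1.20690884, -0.05069423]), 'qd': array([-0.00093314, -0.00136806,  0.00192246, -0.00385446, -0.00073747,
       -0.00085253,  0.00097909]), 'joint_torque': array([ 4.03791768e-03, -4.76261902e+01,  1.37005795e+00, -2.54949975e+01,
        1.19778496e-02,  5.03345596e-03,  3.47698983e-05]), 'tcp_pos': array([ 192.45502471, -620.28530851,  252.36269575]), 'tcp_rot': array([-0.69898328, -0.10660662,  0.69925186, -0.10537665]), 'wrist_force': array([-0.09803001,  0.57294373,  1.07384129]), 'torque': array([ 0.0356198 , -0.01661045,  0.01141026]), 'width': 85.61230927843516}
```

View pics/scene0.png

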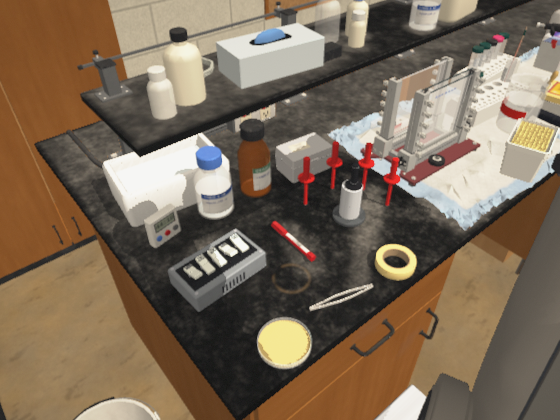

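View pics/top0.png

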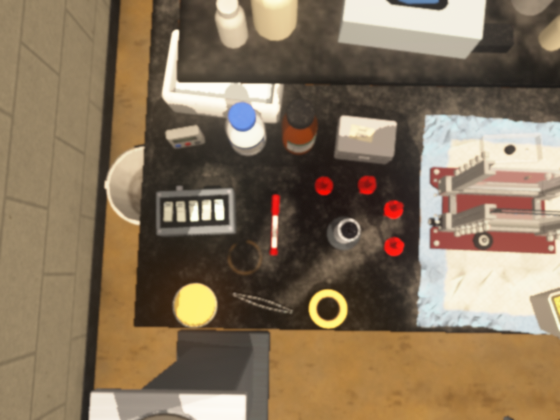

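The scene shows the bank at scene (218,268) / top (195,212), and a black-handled stylus in its stand at scene (350,195) / top (345,232). Things that could be taken for the stylus are the four red-handled ones at scene (306,180), (334,160), (366,165) and (392,178), plus the red pen lying at (293,240). The black one in the aluminium stand fits the description. I'll measure it and check with a close crop.

```bash
python3 - <<'E'
from h import *
S=np.load('scene.npz');T=np.load('top.npz')
for n,D,bb,sb in(('scene',S,(165,225,270,310),(325,155,385,230)),('top',T,(150,182,242,242),(322,210,368,252))):
    P=pts(n,D['d']);im=D['im']
    # bank top
    m=np.zeros(D['d'].shape,bool);m[bb[1]:bb[3],bb[0]:bb[2]]=1
    q=P[m&(P[...,2]>38)&(P[...,2]<75)&(D['d']>0)]
    # whole footprint above 38
    print(n,'bank',cv2.minAreaRect(q[:,:2].astype(np.float32)),np.percentile(q[:,2],[5,50,95]))
    m[:]=0;m[sb[1]:sb[3],sb[0]:sb[2]]=1
    for lo,hi in((78,95),(100,134),(134,145)):
        k=m&(P[...,2]>lo)&(P[...,2]<hi);q=P[k]
        if len(q):print(lo,hi,len(q),q.mean(0).round(1),q.min(0).round(1),q.max(0).round(1),np.argwhere(k).mean(0)[::-1].round(1))
a=S['im'][220:310,160:275];b=T['im'][180:245,145:245];c=S['im'][145:230,315:385];d=T['im'][205:260,315:375]
R=lambda x:cv2.resize(x,(400,300),interpolation=cv2.INTER_CUBIC)
cv2.imwrite('pics/c1.png',np.vstack([np.hstack([R(a),R(b)]),np.hstack([R(c),R(d)])]))
E
```

```text
scene bank ((572.1373291015625, -43.60038757324219), (199.78335571289062, 160.4824676513672), 3.2023086547851562) [41.5324419  45.79709523 59.02887407]
78 95 402 [ 504.7 -378.4   84.5] [ 459.8 -463.7   78. ] [ 590.6 -335.3   94.9] [351.5 177.2]
100 134 100 [ 481.7 -360.6  116.3] [ 474.3 -449.4  100.2] [ 526.1 -351.4  133.2] [354.8 172.9]
134 145 29 [ 481.1 -358.1  136.5] [ 474.9 -366.   134.1] [ 488.3 -352.1  138.3] [355.2 165.2]
top bank ((519.9053955078125, -47.41790771484375), (92.58184814453125, 159.23233032226562), 3.695453405380249) [42.78115124 46.94322947 59.82897099]
78 95 325 [ 482.3 -355.7   87.2] [ 461.8 -379.3   78.4] [ 505.  -336.3   93.9] [347.  229.4]
100 134 22 [ 478.4 -355.4  119.3] [ 474.8 -364.5  100.6] [ 485.8 -352.1  133.5] [349.2 229.8]
134 145 45 [ 481.8 -358.8  137.8] [ 476.2 -365.6  135.2] [ 487.5 -352.7  140.9] [352.4 227.1]
```

View pics/c1.png

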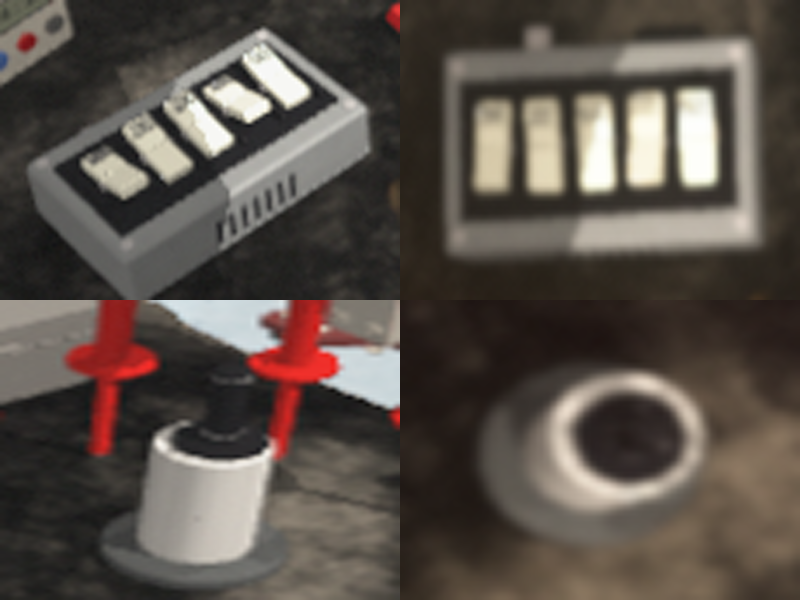

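```bash
cat >> h.py <<'E'
from scipy.spatial.transform import Rotation as Ro
def go(target):
    o=robot.get_obs(); R=Ro.from_quat(o['tcp_rot']).as_matrix()
    print('t',round(o['time_s'],2),'tcp',o['tcp_pos'].round(1),'w',round(o['width'],1),'F',o['wrist_force'].round(1))
    print('R',R.round(3).tolist(),'q',o['qpos'].round(2))
    print('delta tool cm',(R.T@(np.array(target)-o['tcp_pos'])/10).round(2))
E
python3 - <<'E'
from h import *
go([481.5,-358.5,250])
T=np.load('top.npz');P=pts('top',T['d'])
for u,v in((324,186),(367,185),(393,210),(394,246),(245,110),(300,120),(365,135),(440,180),(440,210),(470,220)):print(u,v,P[v,u].round(0))
E
```

```text
t 0.1 tcp [ 192.5 -620.3  252.4] w 85.6 F [-0.1  0.6  1.1]
R [[-0.001, 0.296, -0.955], [0.002, -0.955, -0.296], [-1.0, -0.002, 0.0]] q [ 1.17  0.4   0.05  1.54 -0.02  1.21 -0.05]
delta tool cm [  0.26 -16.43 -35.37]
324 186 [ 565. -309.  101.]
367 185 [ 568. -392.  102.]
393 210 [ 521. -443.   97.]
394 246 [ 450. -441.  112.]
245 110 [ 697. -156.  152.]
300 120 [ 672. -259.  172.]
365 135 [ 680. -396.   64.]
440 180 [ 594. -557.   37.]
440 210 [ 536. -568.    0.]
470 220 [ 497. -569.  153.]
```

Request:
{"method": "drive_tool", "body": {
  "deltas": [
    [-1,0,0,0,5.8],
    [-1,0,0,0,5.7],
    [-1,0,0,0,5.7],
    [-1,0,-1.0,-1.1,0],
    [-1,0,-2.0,-2.2,0],
    [-1,0,-2.0,-2.2,0],
    [-1,0,-2.0,-2.2,0],
    [-1,0,-2.0,-2.2,0],
    [-1,0,-2.0,-2.2,0],
    [-1,0,-2.0,-2.2,0],
    [-1,0,-2.0,-2.2,0],
    [-1,0,-2.0,-2.2,0],
    [-1,0,-2.0,-2.2,0],
    [-1,0,-2.0,-2.2,0],
    [-1,0,-2.0,-2.2,0],
    [-1,0,-2.0,-2.2,0],
    [-1,0,-1.2,-1.4,0],
    [-1,0,0,0,0],
    [-1,0,0,0,0]
  ]
}}

```text
time_s: 2.0
tcp_pos: [481.1, -358.3, 253.1]
tcp_rot: [-0.707, -0.001, 0.707, -0.001]
wrist_force: [-0.4, -0.1, -0.2]
width: 85.5
```

```bash
python3 - <<'E'
from h import *
go([481.5,-358.5,120])
E
```

```text
t 2.0 tcp [ 481.1 -358.3  253.1] w 85.5 F [-0.4 -0.1 -0.2]
R [[-0.001, 0.003, -1.0], [-0.0, -1.0, -0.003], [-1.0, 0.0, 0.001]] q [ 0.63  0.31 -0.07  1.66  0.02  1.17 -1.02]
delta tool cm [13.31  0.02 -0.06]
```

Request:
{"method": "drive_tool", "body": {
  "deltas": [
    [-1,1.5,0,0,0],
    [-1,2.0,0,0,0],
    [-1,2.0,0,0,0],
    [-1,2.0,0,0,0],
    [-1,2.0,0,0,0],
    [-1,2.0,0,0,0],
    [-1,1.2,0,0,0],
    [-1,0.6,0,0,0],
    [-1,0,0,0,0],
    [-1,0,0,0,0]
  ]
}}

```text
time_s: 3.0
tcp_pos: [481.7, -359.2, 121.0]
tcp_rot: [0.707, -0.0, -0.707, 0.0]
wrist_force: [-0.6, -0.8, -0.6]
width: 85.3
```

Request:
{"method": "drive_tool", "body": {
  "deltas": [
    [1,0,0,0,0],
    [1,0,0,0,0],
    [1,0,0,0,0],
    [1,0,0,0,0],
    [1,0,0,0,0],
    [1,0,0,0,0],
    [1,0,0,0,0],
    [1,0,0,0,0],
    [1,0,0,0,0],
    [1,0,0,0,0]
  ]
}}

```text
time_s: 4.0
tcp_pos: [481.6, -358.7, 120.6]
tcp_rot: [0.707, 0.0, -0.707, 0.0]
wrist_force: [-0.1, -0.7, 3.5]
width: 12.5
```

Request:
{"method": "drive_tool", "body": {
  "deltas": [
    [1,-0.5,0,0,0],
    [1,-1.0,0,0,0],
    [1,-1.5,0,0,0],
    [1,-1.5,0,0,0],
    [1,-1.5,0,0,0],
    [1,-1.5,0,0,0],
    [1,-1.5,0,0,0],
    [1,-1.0,0,0,0],
    [1,-0.5,0,0,0],
    [1,0,0,0,0],
    [1,0,0,0,0]
  ]
}}

```text
time_s: 5.1
tcp_pos: [481.1, -358.4, 224.7]
tcp_rot: [-0.707, -0.0, 0.707, -0.0]
wrist_force: [-0.2, 0.1, -1.4]
width: 12.4
```

```bash
python3 - <<'E'
from h import *
a,d=cam('scene');b,_=cam('top')
cv2.imwrite('pics/l1.png',np.hstack([cv2.resize(a[60:240,260:440],(600,600),interpolation=3)[:, :400] if 0 else cv2.resize(a[50:250,270:420],(400,533)),cv2.resize(b[150:283,300:400],(400,533))]))
go([528,-20,230])
# stand hole axis: bright rim in top
P=pts('top',np.load('top.npz')['d']);m=np.zeros(b.shape[:2],bool);m[210:252,322:368]=1
k=m&(b.min(2)>0)&(abs(P[...,2]-86)<4);q=P[k];print(len(q),cv2.minEnclosingCircle(q[:,:2].astype(np.float32)))
E
```

```text
t 5.2 tcp [ 481.  -358.4  224.4] w 12.4 F [-0.1  0.2 -0. ]
R [[-0.001, 0.001, -1.0], [0.001, -1.0, -0.001], [-1.0, -0.001, 0.001]] q [ 0.63  0.33 -0.07  1.69  0.03  1.12 -1.02]
delta tool cm [ -0.54 -33.83  -4.72]
8 ((482.166259765625, -337.76287841796875), 3.053732395172119)
```

View pics/l1.png

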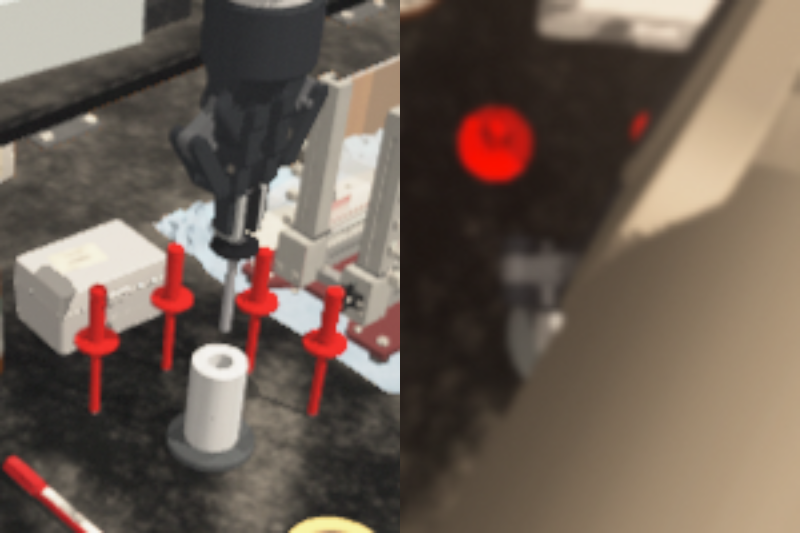

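The stylus is held near vertical and clear of its empty stand: tip at scene about (354,174), hole at about (353,185). Next I measure the tip and the hole by depth.

```bash
python3 - <<'E'
from h import *
S=np.load('scene.npz');d=S['d'];P=pts('scene',d);r=np.hypot(P[...,0]-481,P[...,1]+358.4)
for lo,hi in((93,100),(100,115),(115,130),(130,150),(150,170),(170,176),(176,184),(184,192),(192,200)):
    q=P[(r<35)&(P[...,2]>lo)&(P[...,2]<hi)]
    if len(q):print(lo,hi,len(q),q.mean(0).round(1),q.min(0).round(1),q.max(0).round(1))
k=(r<35)&(abs(P[...,2]-85)<3)&(S['im'].min(2)>90);q=P[k];print('rim',len(q),q.min(0),q.max(0),cv2.minEnclosingCircle(q[:,:2].astype(np.float32)))
print('hole',ray('scene',353.3,185.4,85),'tip',ray('scene',354.4,174.1,114))
# bank in scene
m=np.zeros(d.shape,bool);m[225:310,165:270]=1
q=P[m&(P[...,2]>35)&(P[...,2]<65)&(P[...,0]<575)&(P[...,1]>-140)&(P[...,1]<50)];print(cv2.minAreaRect(q[:,:2].astype(np.float32)))
# rocker faces, from each view, bank frame
c=np.array([519.9,-47.4]);a=np.radians(3.7);x=np.array([np.cos(a),np.sin(a)]);y=np.array([-x[1],x[0]])
T=np.load('top.npz')
for n in('scene','top'):
    D=np.load(n+'.npz');Q=pts(n,D['d']);L=np.stack([(Q[...,:2]-c)@x,(Q[...,:2]-c)@y],-1)
    w=(abs(L[...,0])<26)&(abs(L[...,1])<70)&(Q[...,2]>40)&(Q[...,2]<75)&(D['im'].min(2)>110)
    nn,lab,st,ce=cv2.connectedComponentsWithStats(w.astype(np.uint8))
    for i in range(1,nn):
        if st[i,4]<15:continue
        e=lab==i;h=Q[e][:,2];lx=L[e]
        print(n,st[i,4],lx.min(0).round(0),lx.max(0).round(0),'far z',h[lx[:,0]>8].mean().round(1),'near z',h[lx[:,0]<-8].mean().round(1))
E
```

```text
100 115 1 [ 479.3 -355.8  114.6] [ 479.3 -355.8  114.6] [ 479.3 -355.8  114.6]
115 130 22 [ 480.1 -354.9  122.8] [ 477.2 -361.1  116.5] [ 485.5 -351.7  130. ]
130 150 34 [ 479.7 -354.5  140. ] [ 476.8 -358.2  130.5] [ 483.9 -351.3  149.2]
150 170 37 [ 479.7 -354.5  160.5] [ 476.8 -358.2  150.6] [ 484.7 -350.1  169.9]
170 176 9 [ 479.2 -354.3  173.6] [ 476.1 -356.7  170.8] [ 481.7 -351.8  175.5]
176 184 7 [ 479.7 -353.7  178.4] [ 477.6 -356.4  176.6] [ 482.  -351.3  180. ]
184 192 55 [ 476.9 -350.6  190.9] [ 464.5 -375.   187.6] [ 495.7 -339.   192. ]
192 200 87 [ 477.8 -353.8  193.3] [ 464.8 -373.1  192. ] [ 498.4 -338.3  198.8]
rim 177 [ 461.49770416 -378.73339139   82.15405135] [ 505.79654022 -336.72265809   86.63459345] ((482.7963562011719, -355.8774108886719), 23.07316780090332)
hole [ 481.09976667 -359.63725115   85.        ] tip [ 481.39052849 -359.17030635  114.        ]
((519.5369873046875, -46.0401611328125), (94.6712646484375, 159.7738494873047), 3.6490964889526367)
scene 183 [-21. -69.] [ 25. -41.] far z 58.6 near z 52.3
scene 157 [-21. -42.] [ 26. -16.] far z 53.2 near z 58.7
scene 204 [-21. -14.] [22.  9.] far z 58.7 near z 52.1
scene 215 [-21.  13.] [23. 35.] far z 58.6 near z 52.0
scene 167 [-21.  39.] [26. 61.] far z 53.1 near z 58.4
top 197 [-22. -60.] [ 22. -41.] far z 57.8 near z 52.5
top 200 [-21.  17.] [20. 39.] far z 59.8 near z 52.5
top 198 [-22.  -9.] [22. 11.] far z 58.7 near z 51.8
top 175 [-21. -34.] [ 20. -16.] far z 54.2 near z 57.6
top 174 [-20.  43.] [19. 61.] far z 53.6 near z 58.7
```

Request:
{"method": "drive_tool", "body": {
  "deltas": [
    [1,0,-0.75,-0.13,0],
    [1,0,-1.9,-0.27,0],
    [1,0,-1.9,-0.27,0],
    [1,0,-1.9,-0.27,0],
    [1,0,-1.9,-0.27,0],
    [1,0,-1.9,-0.27,0],
    [1,0,-1.9,-0.27,0],
    [1,0,-1.9,-0.27,0],
    [1,0,-1.9,-0.27,0],
    [1,0,-1.9,-0.27,0],
    [1,0,-1.9,-0.27,0],
    [1,0,-1.9,-0.27,0],
    [1,0,-1.9,-0.27,0],
    [1,0,-1.9,-0.27,0],
    [1,0,-1.9,-0.27,0],
    [1,0,-1.9,-0.27,0],
    [1,0,-1.9,-0.27,0],
    [1,0,-1.9,-0.27,0],
    [1,0,-0.75,-0.13,0],
    [1,0,0,0,0]
  ]
}}

```text
time_s: 7.2
tcp_pos: [529.6, -19.1, 225.1]
tcp_rot: [-0.707, -0.001, 0.707, -0.001]
wrist_force: [0.4, 0.3, -0.8]
width: 12.5
```

Request:
{"method": "drive_tool", "body": {
  "deltas": [
    [1,0.5,0,0,0],
    [1,1.0,0,0,0],
    [1,1.0,0,0,0],
    [1,1.0,0,0,0],
    [1,0.5,0,0,0],
    [1,0,0,0,0],
    [1,0,0,0,0]
  ]
}}

```text
time_s: 7.9
tcp_pos: [529.9, -20.7, 185.3]
tcp_rot: [0.707, 0.0, -0.707, 0.0]
wrist_force: [0.1, -0.5, 0.7]
width: 12.8
```

```bash
python3 - <<'E'
from h import *
a,d=cam('scene')
go([529.5,-20.5,172])
P=pts('scene',d);o=robot.get_obs()['tcp_pos'];r=np.hypot(P[...,0]-o[0],P[...,1]-o[1])
for lo,hi in((66,72),(72,80),(80,95),(95,110),(110,125),(125,138),(138,145)):
    k=(r<25)&(P[...,2]>lo)&(P[...,2]<hi);q=P[k]
    if len(q):print(lo,hi,len(q),q.mean(0).round(1),q.min(0).round(1),np.argwhere(k).mean(0)[::-1].round(1))
cv2.imwrite('pics/p1.png',cv2.resize(a[180:300,150:290],(700,600),interpolation=3))
E
```

```text
t 7.95 tcp [530.1 -20.6 185.6] w 13.0 F [-0.8 -0.2 -0.1]
R [[0.001, 0.001, -1.0], [-0.0, -1.0, -0.001], [-1.0, 0.0, -0.001]] q [ 0.19  0.26 -0.27  1.89  0.08  1.   -1.69]
delta tool cm [ 1.36 -0.01  0.06]
72 80 5 [527.8 -18.2  78.2] [527.2 -21.6  76.3] [198.6 252.6]
80 95 28 [527.8 -18.2  87.3] [525.5 -22.7  80. ] [197.9 249.1]
95 110 30 [528.1 -18.1 102.2] [525.4 -22.9  95.2] [196.6 243. ]
110 125 29 [528.  -18.2 117.3] [525.3 -22.5 110.7] [195.5 236.8]
125 138 24 [527.5 -18.1 130.4] [524.7 -22.1 125.3] [194.5 231.6]
138 145 1 [525.  -16.9 139. ] [525.  -16.9 139. ] [194. 229.]
```

View pics/p1.png

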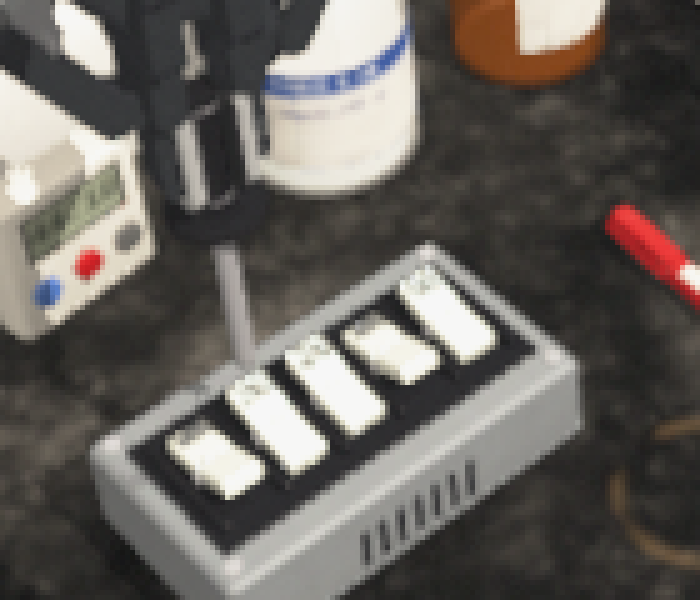

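The tip hangs at crop (243,372), just above rocker 2's raised far half, and the depth readings agree to about 1 mm. I press now.

Request:
{"method": "drive_tool", "body": {
  "deltas": [
    [1,0.4,0,0.1,0],
    [1,0.4,0,0,0],
    [1,0.3,0,0,0],
    [1,0.2,0,0,0],
    [1,0.2,0,0,0],
    [1,0.2,0,0,0],
    [1,0.1,0,0,0],
    [1,0,0,0,0]
  ]
}}

```text
time_s: 8.75
tcp_pos: [529.4, -20.5, 167.7]
tcp_rot: [0.708, 0.0, -0.707, 0.0]
wrist_force: [0.9, 1.2, 1.4]
width: 12.5
```

Request:
{"method": "drive_tool", "body": {
  "deltas": [
    [1,0.1,0,0,0],
    [1,0.1,0,0,0],
    [1,0,0,0,0],
    [1,0,0,0,0]
  ]
}}

```text
time_s: 9.15
tcp_pos: [529.2, -20.6, 165.6]
tcp_rot: [0.708, 0.0, -0.707, 0.0]
wrist_force: [1.9, 0.3, 2.8]
width: 12.6
```

Request:
{"method": "drive_tool", "body": {
  "deltas": [
    [1,0.1,0,0,0],
    [1,0,0,0,0],
    [1,0,0,0,0]
  ]
}}

```text
time_s: 9.45
tcp_pos: [529.0, -20.6, 164.4]
tcp_rot: [0.707, 0.0, -0.707, 0.0]
wrist_force: [2.1, 0.5, 2.5]
width: 12.1
```

Request:
{"method": "drive_tool", "body": {
  "deltas": [
    [1,0.1,0,0,0],
    [1,0,0,0,0],
    [1,0,0,0,0]
  ]
}}

```text
time_s: 9.75
tcp_pos: [529.3, -20.5, 164.1]
tcp_rot: [0.708, 0.0, -0.707, 0.0]
wrist_force: [1.1, 0.2, 6.6]
width: 12.7
```

Request:
{"method": "drive_tool", "body": {
  "deltas": [
    [1,0.1,0,0,0],
    [1,0,0,0,0],
    [1,0,0,0,0]
  ]
}}

```text
time_s: 10.05
tcp_pos: [529.6, -20.6, 163.9]
tcp_rot: [0.708, 0.0, -0.706, 0.0]
wrist_force: [-0.1, 0.2, 10.2]
width: 12.7
```

Request:
{"method": "drive_tool", "body": {
  "deltas": [
    [1,-0.5,0,0,0],
    [1,-1.0,0,0,0],
    [1,-1.5,0,0,0],
    [1,-1.5,0,0,0],
    [1,-1.0,0,0,0],
    [1,-0.5,0,0,0],
    [1,0,0,0,0],
    [1,0,0,0,0]
  ]
}}

```text
time_s: 10.85
tcp_pos: [528.2, -20.7, 221.6]
tcp_rot: [-0.707, -0.0, 0.708, -0.0]
wrist_force: [-1.5, 0.2, 0.0]
width: 12.2
```

```bash
python3 - <<'E'
from h import *
a,d=cam('scene')
go([481.5,-358.5,225])
P=pts('scene',d);o=robot.get_obs()['tcp_pos'];r=np.hypot(P[...,0]-o[0],P[...,1]-o[1])
for lo,hi in((95,112),(112,120),(120,140),(140,160),(160,177)):
    k=(r<25)&(P[...,2]>lo)&(P[...,2]<hi);q=P[k]
    if len(q):print(lo,hi,len(q),q.mean(0).round(1),q.min(0).round(1))
c=np.array([519.9,-47.4]);e=np.radians(3.7);x=np.array([np.cos(e),np.sin(e)]);y=np.array([-x[1],x[0]])
L=np.stack([(P[...,:2]-c)@x,(P[...,:2]-c)@y],-1)
for i,yc in enumerate((52,26,0,-26,-52)):
    w=(abs(L[...,1]-yc)<6)&(P[...,2]>48)&(P[...,2]<75)&(a.min(2)>110)
    f=w&(L[...,0]>8)&(L[...,0]<22);n=w&(L[...,0]<-8)&(L[...,0]>-22)
    print(i+1,'far',P[f][:,2].mean().round(1),'near',P[n][:,2].mean().round(1))
cv2.imwrite('pics/p2.png',cv2.resize(a[180:300,150:290],(700,600),interpolation=3))
E
```

```text
t 10.9 tcp [528.1 -20.7 221.5] w 12.6 F [0.1 0.  0.1]
R [[-0.002, 0.001, -1.0], [-0.0, -1.0, -0.001], [-1.0, 0.0, 0.002]] q [ 0.19  0.22 -0.27  1.86  0.07  1.07 -1.67]
delta tool cm [-0.34 33.78  4.68]
112 120 11 [526.5 -18.2 115.7] [524.1 -21.7 112.6]
120 140 43 [525.8 -18.1 129.6] [522.8 -22.2 120. ]
140 160 45 [526.  -18.5 150.2] [523.5 -23.1 141. ]
160 177 29 [525.8 -18.1 167.1] [522.7 -22.6 160. ]
1 far 54.3 near 59.4
2 far 54.2 near 59.8
3 far 59.9 near 53.2
4 far 53.8 near 59.5
5 far 60.1 near 52.9
```

View pics/p2.png

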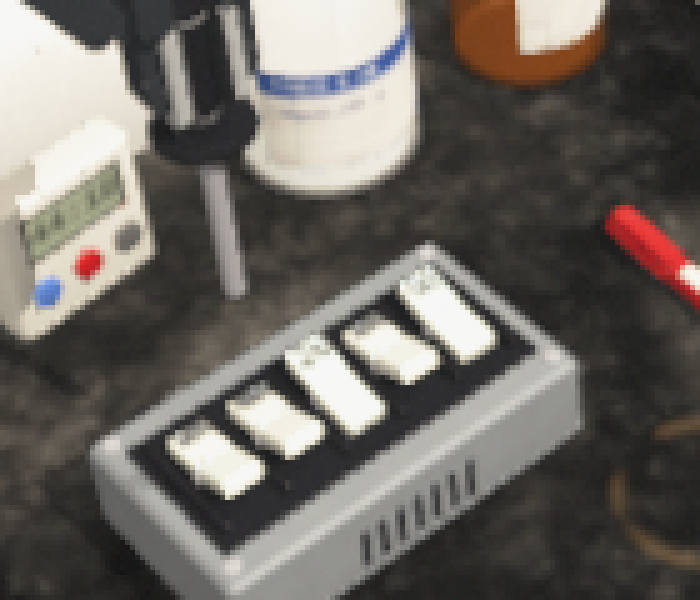

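Rocker 2 at crop (275,420) is now tilted like rockers 1 and 4, and the others are unchanged. I go back to the stand.

Request:
{"method": "drive_tool", "body": {
  "deltas": [
    [1,0,0.74,0.13,0],
    [1,-0.3,1.9,0.26,0],
    [1,0,1.9,0.26,0],
    [1,0,1.9,0.26,0],
    [1,0,1.9,0.26,0],
    [1,0,1.9,0.26,0],
    [1,0,1.9,0.26,0],
    [1,0,1.9,0.26,0],
    [1,0,1.9,0.26,0],
    [1,0,1.9,0.26,0],
    [1,0,1.9,0.26,0],
    [1,0,1.9,0.26,0],
    [1,0,1.9,0.26,0],
    [1,0,1.9,0.26,0],
    [1,0,1.9,0.26,0],
    [1,0,1.9,0.26,0],
    [1,0,1.9,0.26,0],
    [1,0,1.9,0.26,0],
    [1,0,0.74,0.13,0],
    [1,0,0,0,0]
  ]
}}

```text
time_s: 12.9
tcp_pos: [481.1, -359.7, 224.8]
tcp_rot: [-0.707, 0.001, 0.708, 0.001]
wrist_force: [0.1, -0.9, 0.0]
width: 12.7
```

```bash
python3 - <<'E'
from h import *
a,d=cam('scene'); go([481.5,-358.5,120.6])
P=pts('scene',d);o=robot.get_obs()['tcp_pos'];r=np.hypot(P[...,0]-o[0],P[...,1]-o[1])
for lo,hi in((95,116),(116,130),(130,150),(150,170),(170,180)):
    q=P[(r<25)&(P[...,2]>lo)&(P[...,2]<hi)]
    if len(q):print(lo,hi,len(q),q.mean(0).round(1),q.min(0).round(1))
k=((r<27)&(abs(P[...,2]-85)<4)&(a.min(2)>90)).astype(np.uint8)
v,u=np.nonzero(k); hull=cv2.convexHull(np.c_[u,v].astype(np.float32)); (cx,cy),_,_=cv2.fitEllipse(hull); print('rim c',cx,cy,ray('scene',cx,cy,85))
E
```

```text
t 12.95 tcp [ 481.8 -358.3  224.9] w 12.3 F [-0.4 -0.4 -0.8]
R [[-0.001, -0.0, -1.0], [0.001, -1.0, 0.0], [-1.0, -0.001, 0.001]] q [ 0.62  0.33 -0.07  1.69  0.03  1.12 -1.02]
delta tool cm [10.43  0.02  0.02]
116 130 21 [ 479.7 -356.4  122.5] [ 476.9 -360.5  116.3]
130 150 35 [ 479.7 -356.   139.3] [ 476.8 -359.7  130. ]
150 170 37 [ 480.1 -356.1  160. ] [ 476.8 -360.3  150.6]
170 180 18 [ 479.9 -355.9  175.3] [ 477.6 -359.7  170.4]
rim c 351.4653625488281 186.2981414794922 [ 481.43127014 -354.61332377   85.        ]
```

Request:
{"method": "drive_tool", "body": {
  "deltas": [
    [1,0.5,0,0,0],
    [1,1.0,0,0,0],
    [1,1.0,0,0,0],
    [1,1.0,0,0,0],
    [1,1.0,0,0,0],
    [1,1.0,0,0,0],
    [1,0.5,0,0,0],
    [1,0,0,0,0]
  ]
}}

```text
time_s: 13.75
tcp_pos: [481.6, -358.1, 164.2]
tcp_rot: [-0.707, -0.001, 0.708, 0.0]
wrist_force: [-0.6, -0.4, 0.5]
width: 12.6
```

Request:
{"method": "drive_tool", "body": {
  "deltas": [
    [1,1.0,0,0,0],
    [1,1.0,0,0,0],
    [1,1.0,0,0,0],
    [1,0.5,0,0,0],
    [1,0.4,0,0,0],
    [1,0.2,0,0,0],
    [1,0,0,0,0],
    [1,0,0,0,0]
  ]
}}

```text
time_s: 14.55
tcp_pos: [482.4, -358.6, 124.6]
tcp_rot: [0.707, 0.0, -0.707, 0.0]
wrist_force: [1.1, -0.2, -0.4]
width: 12.3
```

Request:
{"method": "drive_tool", "body": {
  "deltas": [
    [1,0.2,0,0,0],
    [1,0.1,0,0,0],
    [1,0,0,0,0],
    [1,0,0,0,0]
  ]
}}

```text
time_s: 14.95
tcp_pos: [482.1, -358.5, 121.3]
tcp_rot: [-0.707, -0.0, 0.707, -0.0]
wrist_force: [0.7, -0.2, 0.1]
width: 12.2
```

Request:
{"method": "drive_tool", "body": {
  "deltas": [
    [1,0.1,0,0,0],
    [1,0,0,0,0],
    [1,0,0,0,0]
  ]
}}

```text
time_s: 15.25
tcp_pos: [482.3, -358.6, 120.6]
tcp_rot: [0.707, 0.0, -0.707, 0.0]
wrist_force: [0.9, -0.0, 1.4]
width: 12.8
```

Request:
{"method": "drive_tool", "body": {
  "deltas": [
    [1,0.1,0,0,0],
    [1,0,0,0,0],
    [1,0,0,0,0]
  ]
}}

```text
time_s: 15.55
tcp_pos: [482.3, -358.6, 120.6]
tcp_rot: [0.707, 0.0, -0.707, 0.0]
wrist_force: [-2.8, 2.2, 7.5]
width: 12.6
```

The collar has met the rim: force is rising at the expected height of 120.6. I release gradually.

Request:
{"method": "drive_tool", "body": {
  "deltas": [
    [1,-0.1,0,0,0],
    [0.6,0,0,0,0],
    [0.3,0,0,0,0],
    [0,0,0,0,0],
    [-0.3,0,0,0,0],
    [-0.6,0,0,0,0],
    [-1,0,0,0,0],
    [-1,0,0,0,0],
    [-1,0,0,0,0],
    [-1,0,0,0,0],
    [-1,0,0,0,0]
  ]
}}

```text
time_s: 16.65
tcp_pos: [482.2, -358.4, 120.3]
tcp_rot: [0.707, 0.0, -0.707, 0.0]
wrist_force: [-0.1, 1.3, -0.6]
width: 85.3
```

Request:
{"method": "drive_tool", "body": {
  "deltas": [
    [-1,-0.5,0,0,0],
    [-1,-1.0,0,0,0],
    [-1,-2.0,0,0,0],
    [-1,-2.0,0,0,0],
    [-1,-2.0,0,0,0],
    [-1,-2.0,0,0,0],
    [-1,-2.0,0,0,0],
    [-1,-2.0,0,0,0],
    [-1,-1.0,0,0,0],
    [-1,0,0,0,0],
    [-1,0,0,0,0]
  ]
}}

```text
time_s: 17.75
tcp_pos: [481.8, -358.3, 264.9]
tcp_rot: [-0.707, -0.0, 0.707, -0.0]
wrist_force: [-0.1, -0.0, -0.5]
width: 85.5
```

```bash
python3 - <<'E'
from h import *
a,d=cam('scene'); go([481.5,-358.5,260])
P=pts('scene',d);r=np.hypot(P[...,0]-481.5,P[...,1]+358.5)
for lo,hi in((70,82),(86,92),(95,110),(110,125),(125,135),(135,150)):
    q=P[(r<25)&(P[...,2]>lo)&(P[...,2]<hi)]
    if len(q):print(lo,hi,len(q),q.mean(0).round(1),q.min(0).round(1),q.max(0).round(1))
cv2.imwrite('pics/f.png',cv2.resize(a[110:310,150:420],(800,592),interpolation=3))
E
```

```text
t 17.8 tcp [ 481.6 -358.1  264.3] w 85.4 F [ 0.  -0.1 -0. ]
R [[-0.002, 0.001, -1.0], [0.001, -1.0, -0.001], [-1.0, -0.001, 0.002]] q [ 0.62  0.3  -0.07  1.64  0.02  1.2  -1.02]
delta tool cm [0.43 0.04 0.01]
70 82 95 [ 473.7 -344.8   75.8] [ 460.7 -371.5   70.2] [ 498.9 -333.6   81.9]
86 92 126 [ 479.8 -354.    88.3] [ 464.4 -376.    86.1] [ 500.4 -339.2   91.9]
95 110 42 [ 479.7 -353.2  101.7] [ 475.  -360.9   95. ] [ 487.9 -349.1  109.4]
110 125 43 [ 479.9 -352.7  117.5] [ 475.6 -359.2  110.2] [ 487.4 -348.6  124.4]
125 135 30 [ 479.7 -353.6  130.7] [ 475.9 -364.3  125.8] [ 489.5 -349.3  135. ]
135 150 22 [ 481.1 -355.4  137.1] [ 475.  -361.8  135.6] [ 487.1 -349.6  138.7]
```

View pics/f.png

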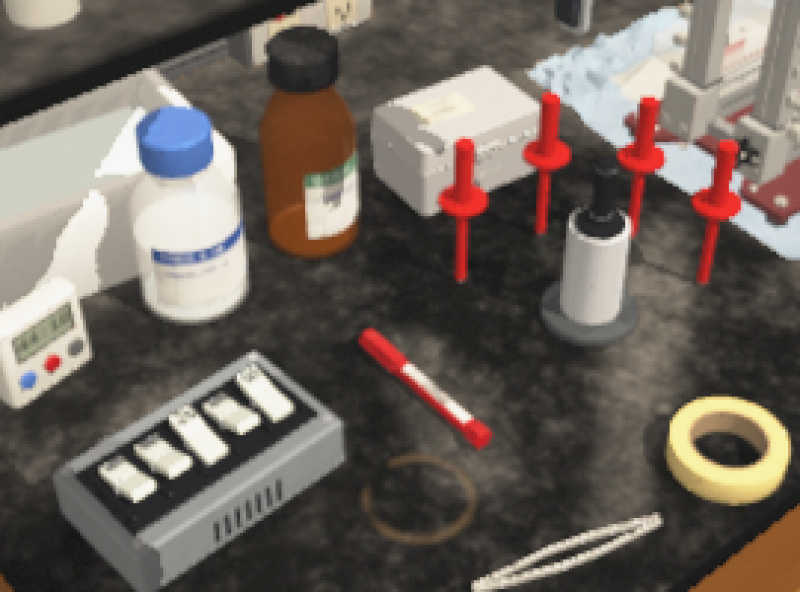

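The black stylus stands upright in its stand at crop (603,200), collar on the rim, handle top at z of about 138. Rocker 2 is flipped and the gripper is clear.

```bash
python3 -c "
from workcell import robot
print(robot.job_done())"
```

```text
the job is handed in; nothing more can be done
None
```

I took the black stylus from its stand, pressed rocker 2's far half down to its stop, put the stylus back and handed the job in at about 17.8 s.

**Rocker 2:** the wrist force rose to about 10 N at the stop. Afterwards its far half measured about 54 mm and its near half about 60 mm, matching rockers 1 and 4. The other four rockers read the same as before.

**Stylus:** it stands upright with its collar at about 88 mm, on the rim. Its handle top is at about 138 mm, the height it started at. The gripper is open and clear, with no force on the wrist.

**Checks that disagreed:**
- The estimates of the stand hole's y position spread over about 5 mm, from -354.6 to -359.6. I returned the stylus to the spot where I had gripped it, and it seated without side load.
- The gripper read about 12.5 mm on the 14 mm handle. The stylus did not visibly slip.

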